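# Present the slide carrier over the edge of the light box

### The arm

A 7-joint arm with a two-finger parallel gripper is mounted at the origin on the work surface. World frame = base frame: x ahead of the robot, y to its left, z up, the work surface at z = 0. Lengths are in m, angles in rad, forces in N, time in s.
With the tool pointing down it reaches from about 0.4 to 0.875 m from the base axis. Payload 19.3 kg.
Tool frame: the origin (TCP) lies midway between the tips of the shut fingers; the grasp point (between the pads) lies 19 mm behind it (bot.pinch_z is the distance from the TCP to the grasp point, in m); z points along the fingers, y is the line along which they close (so a half turn about z gives the same grasp; the last joint's range is limited). The gripper opens to 85 mm and grips with 20 to 120 N. Pads are 22 mm wide; open, the fingers measure 114 mm over their backs; the gripper's body (76 mm by 85 mm) begins 54 mm behind the grasp point. The pads swing forward as they close: fully open they stand 13 mm farther back than shut.
Start: joints at [1.164, 0.521, -0.036, 1.599, 0.021, 1.021, -0.113], TCP at [0.207, -0.59, 0.231] pointing down, gripper open.
Joint ranges: [-2.91, 2.91], [-0.3, 2.13], [-1.5, 1.42], [0.17, 2.43], [-1.26, 4.41], [0.16, 1.93], [-2.52, 2.52]. Speed limits (rad/s): [1.89, 1.89, 2.39, 2.39, 3.01, 3.01, 3.01].

### API

Orientations are given as [roll, pitch, yaw] about the fixed x, y, z axes, in that order (R = Rz(yaw) Ry(pitch) Rx(roll)).
In Python, from workcell import observe, viewer, bot gives the robot as it stands. The module is installed in compiled form; this text tells all that it offers.
- The arm moves only by the tool play_rows, never from a script. Its argument "motion" is a list of rows, each a list of 7 numbers: the shift along the tool's x, y, z in cm, then the turn, a rotation vector about the tool's x, y, z in rad, then the opening, from -1 (shut) to 1 (fully open), so that 0 is half open. A call has exactly 5 rows; each row is the pose to reach, as a shift and turn from the pose commanded when the call began, along the tool's axes at that moment; what a row does not reach only later rows make up. A row lasts 1/10 s, in which the tool goes at most 50 mm and 8.59 degrees, less where a joint would pass 70% of its speed; a pose out of reach is approached as far as the arm can. A call with a gripper value outside its range is refused whole. The fingers move at their own pace and stop on an object; "squeeze" is the grip in N (left out, the last holds). Time passes only in rows, so rows that repeat a pose let the fingers close, or fill a call up. It gives the time, the measured TCP pose, the force, the opening and the grip force at its end, in the units of the state.
- observe(): the state, without advancing time (a new reading comes with each control period).
- viewer.grab_frame(name): name is "side" or "top"; returns (picture, depth): 480x640x3 uint8, red, green, blue; 480x640 float32, m along the optical axis (not along the pixel's ray), 0 where there is no reading.
- viewer.camera_info(name): a dict with "fx", "fy", "cx", "cy" (pixels), "k1" (the pictures are not rectified: a ray, as slopes to the right and down, at radius r is drawn at 1 + k1 r^2 times it, then the intrinsics apply), "R" (3x3) and "t" (3): a world point X has camera coordinates R X + t. Camera axes: x right, y down, z forward; pixel columns grow to the right and rows downward; lengths in m; the calibration is good to about 2 mm. A picture is of the moment at which its call begins. camera_info takes no time and is no camera call.
- bot.job_done(): hands the job in; it is judged then, once.
The state is a dict: "clock": time; "qpos": joint angles; "qd": joint speeds; "joint_efforts": joint torques, N m; "position": TCP position; "tool_rot": TCP orientation; "force": force on the tool from outside, world axes, zero at the start; "moment": the same for the moment, N m; "grip_width": finger opening in m; "finger_force": force on a finger pad.
Only numpy, scipy, OpenCV 4.12 (cv2) and the standard library are available. Lean on these libraries where they do the work, as an engineer would, in place of code of your own. Each camera call takes 0.05 s, during which the arm holds its last target. There are 200 camera calls.

### The job

Slide the four-slide carrier across the light box until its blue label ends stick out over the front edge of the light box (the long edge with the switch, away from the robot): 30 mm of overhang, carrier square to the edge, ready to be picked up by the labels. Push it gently with the fingertips and keep it flat on the box: do not grip, lift or tip it, leave the other things where they stand, and finish clear of everything.

Things in the scene. Friction and masses are not known exactly. Their poses are not given: they have to be found in the camera images.
- lightbox: LED light box, fixed to the bench: flat white diffuser in a flush aluminium rim, 280 mm (its x) by 420 mm (its y), flat smooth top 45 mm above the bench. Origin under the centre of its underside, at bench height. Its +x points to the front edge, the long edge that faces away from the robot and carries the black switch and dimmer; it may be turned by up to about 12 degrees.
- lightbox_front (a point): middle of the light box's front top edge, 45 mm above the bench; axes as the light box: +x points straight out over the edge, y runs along the edge
- carrier: four-slide carrier lying loose and flat on the light box: dark rigid plate 86 mm (its x) by 128 mm (its y), 6 mm thick, about 0.08 to 0.17 kg, sliding with ordinary dry friction. Four glass slides lie side by side in it, their blue label ends toward its +x side; frame and labels together make a band 30 mm wide along that side. Origin at the centre of its underside; it would tip off the box if that centre passed the edge.
- carrier_front (a point): middle of the carrier's label-side long edge, at its underside (43 mm from the carrier's centre along its +x)
- carrier_back (a point): middle of the carrier's other long edge, the one to push on, at its underside (43 mm from the carrier's centre along its -x)
- loupe: black magnifier with a clear skirt, 39 mm across, 42 mm high, standing loose near one side end of the light box; origin at the centre of its underside; to be left alone
- oil_bottle: small amber dropper bottle with a black cap, 29 mm across, 64 mm high, standing loose near the other side end of the light box; origin at the centre of its underside; to be left alone
- staining_jar: square glass staining jar with a round green lid, foot 56 mm square, 102 mm high, standing loose on the bench beside the light box; origin at the centre of its underside; to be left alone
- objective_case: clear canister on a black base with a microscope objective inside, 44 mm across, 70 mm high, standing loose on the bench beside the light box; origin at the centre of its underside; to be left alone
Not all that is in view belongs to the job. There is more than one size of the carrier; the job needs the middle-sized.

How it is judged:
At the end, for the whole second after the job is handed in: The middle of the carrier's label-side edge is 23 to 37 mm out past the light box's front edge (30 mm asked), the carrier's sides are within 6 degrees of square to that edge, it lies flat on the light box top, not off its sides, and is at rest (x of carrier_front in the frame of lightbox_front between 0.023 and 0.037 m and angle between the x axis of carrier and the x axis of lightbox, either way round below 0.105 rad and angle between carrier's own z axis and vertical below 0.04 rad and z of carrier in the frame of lightbox_front between -0.003 and 0.003 m and y of carrier in the frame of lightbox between -0.14 and 0.14 m and linear speed of carrier below 0.01 m/s); the robot touches nothing.
It fails at once if the carrier is lifted off the light box or drops from it (more than 5 mm) (z of carrier in the frame of lightbox_front above 0.005 m or z of carrier in the frame of lightbox_front below -0.005 m).
It fails at once if the carrier tips by more than 6 degrees (angle between carrier's own z axis and vertical above 0.105 rad).
It fails at once if the carrier is not handled gently: fingers bear on it with more than 20 N, or it is shot along faster than 0.35 m/s (contact force between the fingers and carrier above 20 N or linear speed of carrier above 0.35 m/s).
It fails at once if a bystander is shifted by more than 10 mm (distance of any of loupe, oil_bottle, staining_jar, objective_case from where it was at the start of the episode above 0.01 m).
It fails at once if a bystander is tipped by more than 15 degrees (angle between any of loupe, oil_bottle, staining_jar, objective_case's own z axis and vertical above 0.26 rad).
It also fails if it takes over 38 s, if anything falls off the work surface, if the arm or the gripper's body presses on something with over 40 N, if the wrist force passes 120 N, or if a joint passes its speed limit or range.

## Working session

There is one attempt and no reset: what is moved stays moved. The work goes in short steps, Python scripts to look and compute and a tool call to move; the robot and the scene stay as the last step left them, time stands still between calls to the robot, and variables do not carry over. Pictures are saved under pics/ and viewed, at most 10 in all, crops included, and the job is handed in when it is done.

Besides the shell and the picture viewer there is one more tool, called after ">>>" as name(argument=value, ...), one argument or row to a line, values as JSON. play_rows: Moves the arm, as the interface text tells. Its arguments: {"type":"object","properties":{"motion":{"type":"array"},"squeeze":{"type":"number"}},"required":["motion"]}

```bash
mkdir -p pics; cat > h.py <<'E'
import numpy as np, cv2
from workcell import observe, viewer, bot
def ray(ci,u,v):
    K=np.array([[ci['fx'],0,ci['cx']],[0,ci['fy'],ci['cy']],[0,0,1.]])
    d=cv2.undistortPoints(np.array([[[u,v]]],float),K,np.array([ci['k1'],0,0,0.]))[0,0]
    return np.array([d[0],d[1],1.])
def at_z(name,u,v,z):
    ci=viewer.camera_info(name);R=np.array(ci['R']);t=np.array(ci['t'])
    o=-R.T@t;d=R.T@ray(ci,u,v);return o+d*(z-o[2])/d[2]
def by_depth(name,u,v,D):
    ci=viewer.camera_info(name);R=np.array(ci['R']);t=np.array(ci['t'])
    return R.T@(ray(ci,u,v)*D[v,u]-t)
def shot(name,fn):
    p,D=viewer.grab_frame(name);cv2.imwrite(fn,p[:,:,::-1]);np.save(fn[:-4]+'.npy',D);return p,D
E
python3 - <<'E'
from h import *
for n in('top','side'):
    shot(n,f'pics/{n}0.png');c=viewer.camera_info(n);print(n,-np.array(c['R']).T@np.array(c['t']),np.round(c['R'],2).tolist(),c['k1'])
print(observe())
E
```

```text
top [4.44074539e-01 4.91485260e-04 1.35956000e+00] [[-0.03, -1.0, -0.01], [-0.99, 0.03, -0.13], [0.13, 0.01, -0.99]] -0.16459393623996743
side [-0.00466998  0.57697972  0.84731418] [[-0.64, -0.76, 0.02], [-0.52, 0.42, -0.74], [0.56, -0.49, -0.67]] -0.11350794841136834
{'clock': 0.1, 'qpos': array([ 1.16379543,  0.52191825, -0.03632917,  1.59992167,  0.02121074,
        1.02113583, -0.11281483]), 'qd': array([ 5.98107009e-05, -5.87368711e-04,  1.20157371e-03, -2.83510376e-03,
       -1.77664298e-04, -1.38455865e-03,  2.41768926e-04]), 'joint_efforts': array([ 6.34740092e-03, -9.28468466e+01,  1.98558256e+00, -3.70527399e+01,
        1.83320447e-02,  5.45219489e-03, -5.30742204e-05]), 'position': array([ 0.20641163, -0.58961745,  0.23081632]), 'tool_rot': array([-3.14059800e+00,  7.87857290e-05,  3.36781722e-01]), 'force': array([ 0.78073565,  0.29694143, -0.16545249]), 'moment': array([ 0.01642199,  0.01105156, -0.01253457]), 'finger_force': 0.0, 'grip_width': 0.08524627658405202}
```

View pics/top0.png

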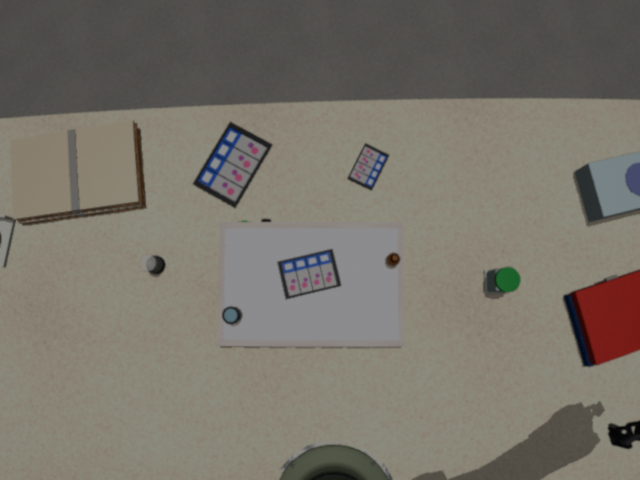

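View pics/side0.png

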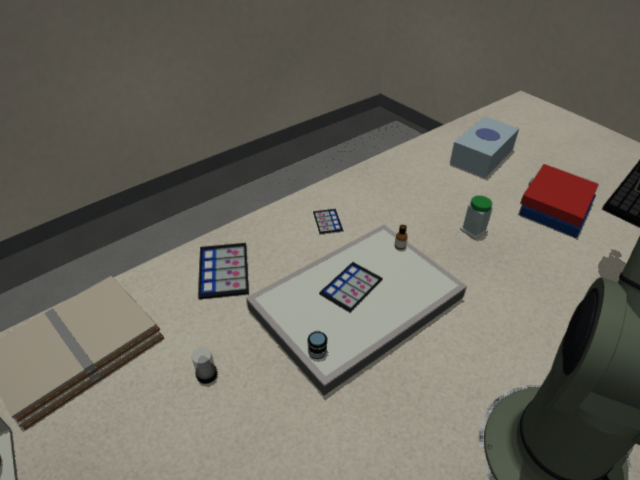

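The top view shows the light box at about (220–401, 225–347), switch side up. The carrier is on it at about (278–341, 250–298), labels up and turned slightly. The loupe is at (232,315), the bottle at (393,259), and the jar and case stand off to the sides. I'll enlarge the box area to read corners.

```bash
python3 - <<'E'
import cv2
p=cv2.imread('pics/top0.png')[215:355,210:410]
cv2.imwrite('pics/c0.png',cv2.resize(p,None,fx=4,fy=4,interpolation=cv2.INTER_CUBIC))
E
```

```text
(no output)
```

View pics/c0.png

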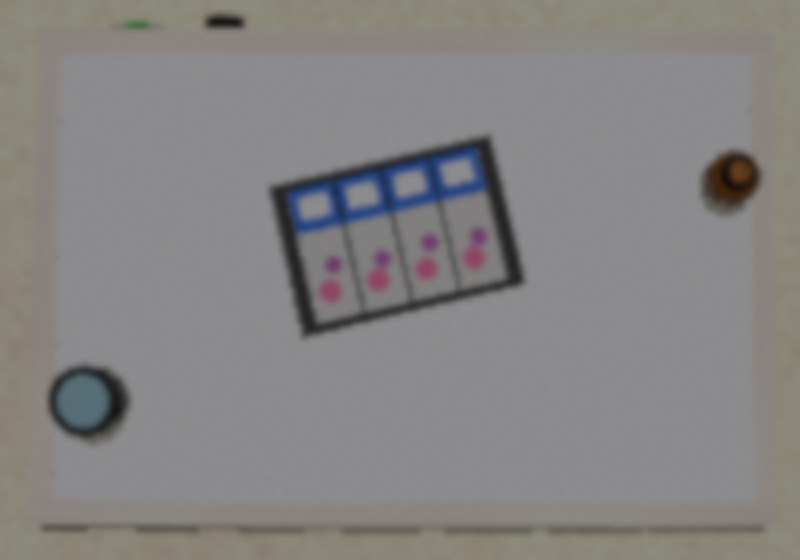

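The crop shows carrier corners at about (272,187), (489,137), (523,283) and (305,335). The box corners are at about (41,31), (770,32), (770,524) and (35,524).

```bash
cat >> h.py <<'E'
def crop_pts(pts,z,x0=210,y0=215,s=4,name='top'):
    return np.array([at_z(name,(x+.5)/s-.5+x0,(y+.5)/s-.5+y0,z)[:2] for x,y in pts])
E
python3 - <<'E'
from h import *
B=crop_pts([(41,31),(770,32),(770,524),(35,524)],.045)
C=crop_pts([(272,187),(489,137),(523,283),(305,335)],.051)
for n,P in(('box',B),('car',C)):
    print(n,P.round(4).tolist(),'ctr',P.mean(0).round(4),'sides',[round(float(np.linalg.norm(P[i]-P[i-3])),4) for i in range(4)])
    e=P[0]-P[1]; e2=P[3]-P[2]; s=P[0]-P[3]; s2=P[1]-P[2]
    print('yaw from edges',[round(float(np.degrees(a)),2) for a in(np.arctan2(-e[0],e[1]),np.arctan2(-e2[0],e2[1]),np.arctan2(s[1],s[0]),np.arctan2(s2[1],s2[0]))])
D=np.load('pics/top0.npy')
for u,v in((300,235),(310,275),(250,330),(232,315),(393,259)):print(by_depth('top',u,v,D).round(4))
# side view check of front edge corners
for q in((249,302),(386,228),(465,289),(325,382)): print('side',at_z('side',*q,.045).round(4))
E
```

```text
box [[0.6502, 0.2422], [0.6379, -0.1739], [0.361, -0.1628], [0.371, 0.2481]] ctr [0.505  0.0384] sides [0.4163, 0.2771, 0.4111, 0.2793]
yaw from edges [-1.7, -1.39, -1.22, -2.29]
car [[0.5568, 0.1105], [0.5817, -0.0122], [0.4992, -0.0289], [0.4734, 0.0936]] ctr [0.5278 0.0407] sides [0.1252, 0.0842, 0.1251, 0.0851]
yaw from edges [11.48, 11.9, 11.46, 11.42]
[0.6156 0.0589 0.0477]
[0.5243 0.0384 0.0497]
[0.4047 0.1759 0.046 ]
[0.4391 0.2088 0.0903]
[ 0.55   -0.1423  0.1093]
side [0.6318 0.2447 0.045 ]
side [ 0.6217 -0.1708  0.045 ]
side [ 0.3535 -0.1584  0.045 ]
side [0.372  0.2447 0.045 ]
```

Sizes and heights agree to about 2%. Box yaw is about −1.6° with its front edge near x=0.645 at y=0.04. The carrier yaw is about 11.5°, centre (0.528, 0.041). Plan: with the gripper open and square to the box, use both fingertips as a two-point fence behind the back edge, which squares the carrier as it pushes. First I move over, high up.

>>> play_rows(
  motion=[
    [3,-1.4,0,0,0,0.05,1],
    [7.5,-3.5,0,0,0,0.12,1],
    [12,-5.6,0,0,0,0.2,1],
    [16.5,-7.8,0,0,0,0.28,1],
    [21,-10,0,0,0,0.365,1],
  ],
)

```text
clock: 0.6
position: [0.3726, -0.4246, 0.2311]
tool_rot: [-3.141, 0.0, -0.032]
force: [0.9, -1.1, -0.0]
grip_width: 0.0852
finger_force: 0.0
```

```bash
cat >> h.py <<'E'
from scipy.spatial.transform import Rotation as Ro
def need(x,y,z,yaw):
    s=observe();R=Ro.from_euler('xyz',s['tool_rot']);T=Ro.from_euler('xyz',[np.pi,0,yaw])
    print('t',s['clock'],'pos',s['position'].round(4),'rot',s['tool_rot'].round(3),'F',s['force'].round(1))
    print('cm',(R.inv().apply(np.array([x,y,z])-s['position'])*100).round(2),'rv',(R.inv()*T).as_rotvec().round(3))
E
python3 -c "from h import *;need(.435,.04,.231,-.028)"
```

```text
t 0.6 pos [ 0.3726 -0.4246  0.2311] rot [-3.141  0.    -0.032] F [ 0.9 -1.1 -0. ]
cm [ 4.770e+00 -4.663e+01  3.000e-02] rv [-0.     0.    -0.004]
```

>>> play_rows(
  motion=[
    [1.5,-4.5,0,0,0,0,1],
    [3,-9,0,0,0,0,1],
    [4.5,-13.5,0,0,0,0,1],
    [5,-18,0,0,0,0,1],
    [5,-22.5,0,0,0,0,1],
  ],
)

```text
clock: 1.1
position: [0.4282, -0.2007, 0.2311]
tool_rot: [-3.141, 0.0, -0.028]
force: [1.3, 0.0, 0.9]
grip_width: 0.0851
finger_force: 0.0
```

>>> play_rows(
  motion=[
    [0,-4.5,0,0,0,0,1],
    [0,-9,0,0,0,0,1],
    [0,-13.5,0,0,0,0,1],
    [0,-18,0,0,0,0,1],
    [0,-22.5,0,0,0,0,1],
  ],
)

```text
clock: 1.6
position: [0.4339, 0.0239, 0.2314]
tool_rot: [3.142, -0.0, -0.028]
force: [1.9, -0.1, 0.5]
grip_width: 0.0854
finger_force: 0.0
```

```bash
python3 -c "from h import *;need(.435,.04,.1,-.028)"
```

```text
t 1.6 pos [0.4339 0.0239 0.2314] rot [ 3.142 -0.    -0.028] F [ 1.9 -0.1  0.5]
cm [ 0.07 -1.61 13.14] rv [ 0. -0. -0.]
```

>>> play_rows(
  motion=[
    [0,-1.6,3,0,0,0,1],
    [0,-1.6,7,0,0,0,1],
    [0,-1.6,11,0,0,0,1],
    [0,-1.6,14,0,0,0,1],
    [0,-1.6,17,0,0,0,1],
  ],
)

```text
clock: 2.1
position: [0.4343, 0.0381, 0.0599]
tool_rot: [-3.142, 0.001, -0.028]
force: [-0.4, 0.7, 0.8]
grip_width: 0.0855
finger_force: 0.0
```

```bash
python3 - <<'E'
from h import *
need(.435,.04,.035,-.028)
p,D=shot('side','pics/s1.png')
cv2.imwrite('pics/s1c.png',cv2.resize(p[200:400,230:480,::-1],None,fx=3,fy=3,interpolation=cv2.INTER_CUBIC))
E
```

```text
t 2.1 pos [0.4343 0.0381 0.0599] rot [-3.142e+00  1.000e-03 -2.800e-02] F [-0.4  0.7  0.8]
cm [ 0.07 -0.19  2.49] rv [-0.     0.001 -0.   ]
```

View pics/s1c.png

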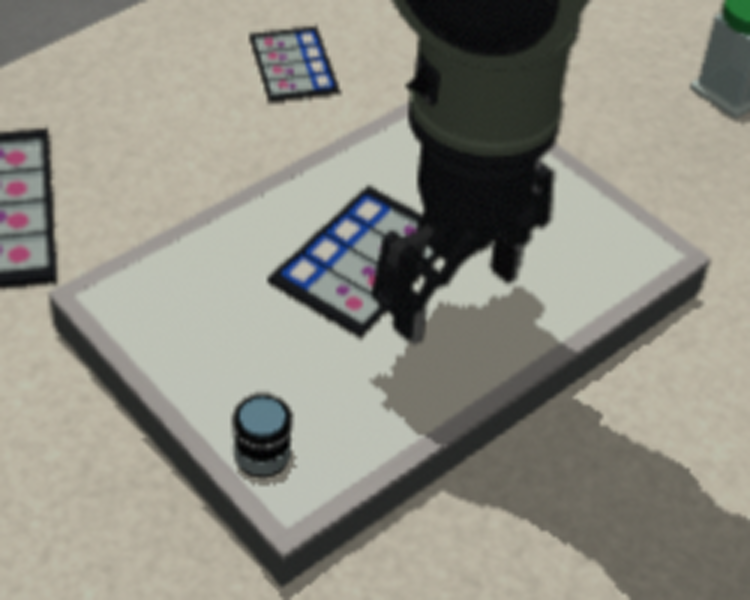

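Both fingertips hover behind the carrier (near tip about (410,338), far tip about (505,278) in the crop), clear of the loupe and bottle. I'll lower slowly.

>>> play_rows(
  motion=[
    [0,0,0.6,0,0,0,1],
    [0,0,1.2,0,0,0,1],
    [0,0,1.7,0,0,0,1],
    [0,0,2.2,0,0,0,1],
    [0,0,2.4,0,0,0,1],
  ],
)

```text
clock: 2.65
position: [0.4349, 0.0382, 0.0374]
tool_rot: [-3.141, -0.001, -0.028]
force: [-0.7, 0.3, 0.5]
grip_width: 0.0852
finger_force: 0.0
```

```bash
python3 - <<'E'
from h import *
s=observe();print(s['position'],s['force'])
p,D=shot('side','pics/s2.png')
c=viewer.camera_info('side');R=np.array(c['R']);t=np.array(c['t'])
# lowest dark arm pixels: 3D points from depth near finger tips
P=[]
for v in range(260,325):
  for u in range(340,420):
    if D[v,u]>0 and p[v,u].max()<45:
      P.append(by_depth('side',u,v,D))
P=np.array(P)
for lo,hi in((-.04,.02),(.06,.13)):
  q=P[(P[:,1]>lo)&(P[:,1]<hi)&(P[:,0]<.465)];print(len(q),np.percentile(q[:,2],[0,5,10]).round(4),q[:,:2].min(0),q[:,:2].max(0))
E
```

```text
[0.43490153 0.03816831 0.0373938 ] [-0.74821097  0.28650273  0.52938609]
268 [0.0244 0.0561 0.0622] [ 0.36160399 -0.03341337] [0.44320781 0.01979484]
1068 [0.0589 0.0989 0.1067] [0.39055558 0.0600081 ] [0.45362526 0.11254135]
```

>>> play_rows(
  motion=[
    [0,0,0.05,0,0,0,1],
    [0,0,0.1,0,0,0,1],
    [0,0,0.15,0,0,0,1],
    [0,0,0.15,0,0,0,1],
    [0,0,0.15,0,0,0,1],
  ],
)

```text
clock: 3.2
position: [0.4347, 0.0382, 0.0358]
tool_rot: [-3.142, -0.0, -0.028]
force: [0.3, 0.3, -0.0]
grip_width: 0.0854
finger_force: 0.0
```

>>> play_rows(
  motion=[
    [0,0,0.05,0,0,0,1],
    [0,0,0.1,0,0,0,1],
    [0,0,0.15,0,0,0,1],
    [0,0,0.15,0,0,0,1],
    [0,0,0.15,0,0,0,1],
  ],
)

```text
clock: 3.7
position: [0.4347, 0.0382, 0.0343]
tool_rot: [3.142, 0.0, -0.028]
force: [0.8, -0.5, -0.5]
grip_width: 0.0855
finger_force: 0.0
```

>>> play_rows(
  motion=[
    [0.3,0,0,0,0,0,1],
    [0.7,0,0,0,0,0,1],
    [1.1,0,0,0,0,0,1],
    [1.5,0,0,0,0,0,1],
    [1.8,0,0,0,0,0,1],
  ],
)

```text
clock: 4.2
position: [0.4532, 0.0376, 0.0343]
tool_rot: [-3.142, -0.0, -0.028]
force: [0.0, -0.5, -0.2]
grip_width: 0.0852
finger_force: 0.0
```

>>> play_rows(
  motion=[
    [0.3,0,0,0,0,0,1],
    [0.6,0,0,0,0,0,1],
    [0.9,0,0,0,0,0,1],
    [1.2,0,0,0,0,0,1],
    [1.5,0,0,0,0,0,1],
  ],
)

```text
clock: 4.7
position: [0.4678, 0.0373, 0.0343]
tool_rot: [-3.142, 0.0, -0.028]
force: [-0.7, 0.3, -0.7]
grip_width: 0.0856
finger_force: 0.2
```

>>> play_rows(
  motion=[
    [0.3,0,0,0,0,0,1],
    [0.6,0,0,0,0,0,1],
    [0.9,0,0,0,0,0,1],
    [1.2,0,0,0,0,0,1],
    [1.5,0,0,0,0,0,1],
  ],
)

```text
clock: 5.2
position: [0.4829, 0.0368, 0.0343]
tool_rot: [-3.142, 0.0, -0.028]
force: [-0.2, -0.1, -1.0]
grip_width: 0.0856
finger_force: 0.2
```

```bash
python3 - <<'E'
from h import *
p,D=shot('side','pics/s3.png')
cv2.imwrite('pics/s3c.png',cv2.resize(p[200:400,230:480,::-1],None,fx=3,fy=3,interpolation=cv2.INTER_CUBIC))
E
```

```text
(no output)
```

View pics/s3c.png

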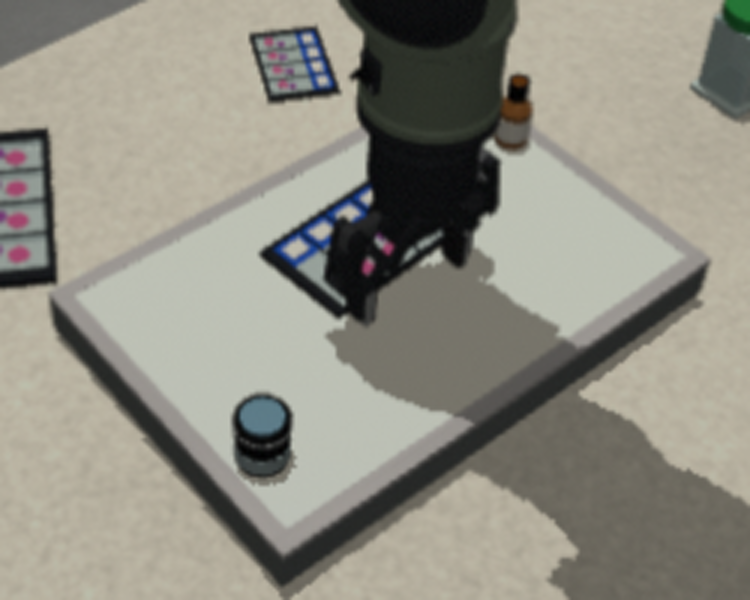

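The carrier is sliding and turning square; its near corner (265,253) and the label edge are now nearly parallel to the front rim. I'll continue, stopping short to measure.

>>> play_rows(
  motion=[
    [0.35,0,0,0,0,0,1],
    [0.75,0,0,0,0,0,1],
    [1.15,0,0,0,0,0,1],
    [1.55,0,0,0,0,0,1],
    [1.9,0,0,0,0,0,1],
  ],
)

```text
clock: 5.75
position: [0.502, 0.0363, 0.0343]
tool_rot: [-3.142, 0.0, -0.028]
force: [-0.7, -0.3, -0.0]
grip_width: 0.0854
finger_force: 0.4
```

>>> play_rows(
  motion=[
    [0.35,0,0,0,0,0,1],
    [0.75,0,0,0,0,0,1],
    [1.15,0,0,0,0,0,1],
    [1.55,0,0,0,0,0,1],
    [1.9,0,0,0,0,0,1],
  ],
)

```text
clock: 6.25
position: [0.521, 0.0357, 0.0343]
tool_rot: [-3.142, -0.0, -0.028]
force: [-1.1, -0.7, 0.3]
grip_width: 0.0853
finger_force: 0.4
```

>>> play_rows(
  motion=[
    [0.35,0,0,0,0,0,1],
    [0.75,0,0,0,0,0,1],
    [1.15,0,0,0,0,0,1],
    [1.55,0,0,0,0,0,1],
    [1.9,0,0,0,0,0,1],
  ],
)

```text
clock: 6.75
position: [0.54, 0.0352, 0.0343]
tool_rot: [-3.142, -0.0, -0.028]
force: [-0.5, 0.6, -0.3]
grip_width: 0.0855
finger_force: 0.4
```

>>> play_rows(
  motion=[
    [0.3,0,0,0,0,0,1],
    [0.6,0,0,0,0,0,1],
    [0.9,0,0,0,0,0,1],
    [1.1,0,0,0,0,0,1],
    [1.2,0,0,0,0,0,1],
  ],
)

```text
clock: 7.25
position: [0.5518, 0.0348, 0.0343]
tool_rot: [-3.142, -0.0, -0.028]
force: [-0.6, 1.1, -0.5]
grip_width: 0.0855
finger_force: 0.5
```

```bash
python3 - <<'E'
from h import *
p,D=shot('side','pics/s4.png')
q,_=shot('top','pics/t4.png')
a=cv2.resize(p[215:345,240:440,::-1],(600,390),interpolation=cv2.INTER_CUBIC)
b=cv2.resize(q[205:275,230:430,::-1],(600,210),interpolation=cv2.INTER_CUBIC)
cv2.imwrite('pics/m4.png',np.vstack([a,b]))
E
```

```text
(no output)
```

View pics/m4.png

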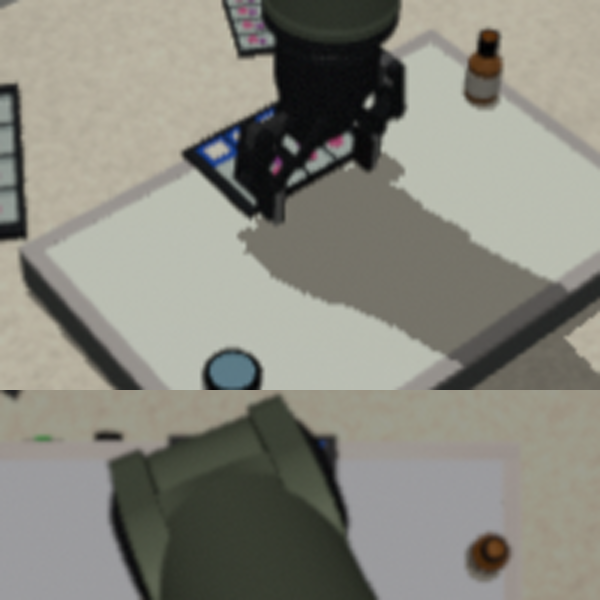

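Side panel: near label corner (184,153), back corner (254,215). Top panel: the carrier's front corners peek out at (170,437) and (335,436), square to the rim and just past the front edge (rim around y≈442).

```bash
python3 - <<'E'
from h import *
P=crop_pts([(170,47),(335,46)],.051,230,205,3);print('top front corners',P.round(4).tolist())
print('rim',crop_pts([(20,53),(480,53)],.045,230,205,3).round(4).tolist())
S=crop_pts([(184,153),(254,215)],.051,240,215,3,'side');print('side',S.round(4).tolist(),np.linalg.norm(S[0]-S[1]))
print('side rim',crop_pts([(22,248),(432,32)],.045,240,215,3,'side').round(4).tolist())
E
```

```text
top front corners [[0.6496, 0.0891], [0.6468, -0.0355]]
rim [[0.6492, 0.2041], [0.6393, -0.1455]]
side [[0.6452, 0.0897], [0.5597, 0.0897]] 0.08542725110527043
side rim [[0.646, 0.2406], [0.6333, -0.1737]]
```

Overhang is now about 3–4 mm by both cameras, square within about 1°. I'll push 26 mm more, slowing at the end, then back off and check.

>>> play_rows(
  motion=[
    [0.3,0,0,0,0,0,1],
    [0.6,0,0,0,0,0,1],
    [0.9,0,0,0,0,0,1],
    [1.2,0,0,0,0,0,1],
    [1.5,0,0,0,0,0,1],
  ],
)

```text
clock: 7.85
position: [0.5669, 0.0344, 0.0343]
tool_rot: [-3.142, 0.0, -0.028]
force: [-0.1, -0.0, -0.8]
grip_width: 0.0857
finger_force: 0.4
```

>>> play_rows(
  motion=[
    [0.3,0,0,0,0,0,1],
    [0.6,0,0,0,0,0,1],
    [0.85,0,0,0,0,0,1],
    [1.0,0,0,0,0,0,1],
    [1.1,0,0,0,0,0,1],
  ],
)

```text
clock: 8.35
position: [0.5777, 0.0341, 0.0343]
tool_rot: [-3.142, 0.0, -0.028]
force: [-0.9, 0.4, -0.4]
grip_width: 0.0852
finger_force: 0.4
```

>>> play_rows(
  motion=[
    [-0.2,0,0,0,0,0,1],
    [-0.8,0,0,0,0,0,1],
    [-2,0,0,0,0,0,1],
    [-3.5,0,0,0,0,0,1],
    [-5,0,0,0,0,0,1],
  ],
)

```text
clock: 8.85
position: [0.5266, 0.0355, 0.0343]
tool_rot: [-3.142, 0.0, -0.028]
force: [-0.3, 0.4, 0.2]
grip_width: 0.0855
finger_force: 0.0
```

>>> play_rows(
  motion=[
    [-1.5,0,0,0,0,0,1],
    [-3.5,0,-2,0,0,0,1],
    [-6,0,-5,0,0,0,1],
    [-9,0,-9,0,0,0,1],
    [-11,0,-13,0,0,0,1],
  ],
)

```text
clock: 9.35
position: [0.4149, 0.0384, 0.1651]
tool_rot: [3.141, 0.002, -0.028]
force: [0.9, -0.1, 1.5]
grip_width: 0.0851
finger_force: 0.0
```

```bash
python3 - <<'E'
from h import *
p,D=shot('side','pics/s5.png')
q,_=shot('top','pics/t5.png')
a=cv2.resize(p[215:315,240:440,::-1],(600,300),interpolation=cv2.INTER_CUBIC)
b=cv2.resize(q[195:295,230:430,::-1],(600,300),interpolation=cv2.INTER_CUBIC)
cv2.imwrite('pics/m5.png',np.vstack([a,b]))
E
```

```text
(no output)
```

View pics/m5.png

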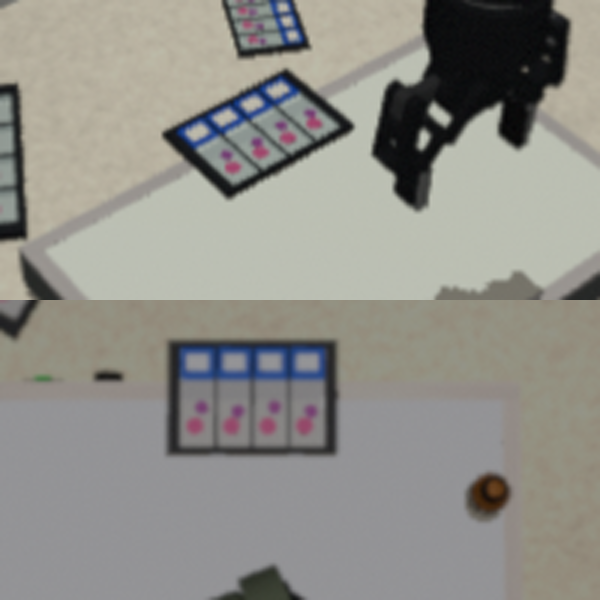

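Clear view. Top panel: carrier corners (168,341), (336,341), (336,454), (167,455); the rim runs at y≈382–384. Side panel: carrier corners (163,133), (285,69), (353,127), (229,198). The bottle is undisturbed.

```bash
python3 - <<'E'
from h import *
T=crop_pts([(168,41),(336,41),(336,154),(167,155)],.051,230,195,3)
rt=crop_pts([(20,82.5),(500,83)],.045,230,195,3)
S=crop_pts([(163,133),(285,69),(353,127),(229,198)],.051,240,215,3,'side')
rs=crop_pts([(22,248),(425,38)],.045,240,215,3,'side')
for n,P,r in(('top',T,rt),('side',S,rs)):
    d=r[0]-r[1];d/=np.linalg.norm(d);nrm=np.array([d[1],-d[0]])
    e=P[0]-P[1]
    print(n,'front overhang',((P[:2]-r[0])@nrm).round(4),'from back+86',((P[2:]-r[0])@nrm+.086).round(4),'ctr',((P.mean(0)-r[0])@nrm+.043).round(4),'ang',np.degrees(np.arctan2(e@nrm,e@d)).round(2),'y',P.mean(0).round(3),r.round(4).tolist())
E
```

```text
top front overhang [0.0309 0.031 ] from back+86 [0.031 0.03 ] ctr 0.0307 ang -0.03 y [0.632 0.028] [[0.6496, 0.2041], [0.6389, -0.1607]]
side front overhang [0.033  0.0354] from back+86 [0.0337 0.0306] ctr 0.0332 ang -1.08 y [0.628 0.028] [[0.646, 0.2406], [0.6313, -0.1632]]
```

Overhang is 31–33 mm, square within 1°, and the gripper is clear at z=0.165. Handing in.

```bash
python3 -c "from workcell import bot;print(bot.job_done())"
```

```text
the job is handed in; nothing more can be done
None
```

I pushed the middle-sized carrier to about 31 mm of overhang (the side camera reads 33 mm), square to the front edge within about 1°, with the arm clear, and handed the job in at about 9.5 s; no verdict came back.

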